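First in, first out: tape rolls in a sloped lane

ROBOT

A 7-joint arm with a two-finger parallel gripper is mounted at the origin on a cart in front of the work surface, level with it; the furniture and walls round the work are solid. World frame = base frame: x ahead of the robot, y to its left, z up, the work surface at z = 0. Lengths are in m, angles in rad, forces in N, time in s.
With the tool pointing down it reaches from about 0.35 to 0.9 m from the base axis. Payload 8.1 kg.
Tool frame: the origin (TCP) lies midway between the tips of the shut fingers; the grasp point (between the pads) lies behind it (bot.hold_point_z is the z of the grasp point in the tool frame, in m); z points along the fingers, y is the line along which they close (so a half turn about z gives the same grasp; the last joint's range is limited). The gripper opens to 85 mm and grips with 20 to 120 N. Pads are 22 mm wide; open, the fingers measure 114 mm over their backs; the gripper's body (76 mm by 85 mm) begins 54 mm behind the grasp point. The pads swing forward as they close: fully open they stand 13 mm farther back than shut.
Start: joints at [1.131, 0.434, 0.025, 1.573, -0.012, 1.134, -0.075], TCP at [0.207, -0.59, 0.231] pointing down, gripper open.
Joint ranges: [-2.62, 2.62], [-0.44, 2.09], [-1.27, 1.32], [0.08, 2.57], [-1.32, 4.46], [0.12, 2], [-2.74, 2.74]. Speed limits (rad/s): [2.22, 2.22, 3.01, 3.01, 3.14, 3.14, 3.14].

INTERFACE

Orientations are given as a unit quaternion [w, x, y, z].
In Python, from station import bot gives the robot as it stands.
- The arm moves only by the tool drive_tool, never from a script. Its argument "moves" is text: rows parted by semicolons, each of 7 numbers parted by spaces: the shift along the tool's x, y, z as a fraction of full scale, then the turn, a rotation vector about the tool's x, y, z as a fraction of full scale, then the closure, from 0 (fully open) to 1 (shut). A call has 1 to 8 rows; each row is the pose to reach, as a shift and turn from the pose commanded when the call began, along the tool's axes at that moment, turning the shorter way round; what a row does not reach only later rows make up. Full scale, the value 1, is 0.08 m for a shift and 180 degrees for a turn. A row lasts 1/10 s, in which the tool goes at most 50 mm and 8.59 degrees, less where a joint would pass 70% of its speed; a pose out of reach is approached as far as the arm can. A call with a number of a shift or a turn outside -1 to 1 is refused whole. A call with a gripper value outside its range is refused whole. The fingers move at their own pace and stop on an object; "newtons" is the grip in N (left out, the last holds). Time passes only in rows, so rows that repeat a pose let the fingers close. It gives the time, the measured TCP pose, the force, the opening and the grip force at its end, in the units of the state.
- bot.read_state(): the state, without advancing time (a new reading comes with each control period).
- bot.grab_frame(name): name is "scene" or "top" or "wrist"; returns the picture (384x512x3 uint8, blue, green, red); there is no depth.
- bot.camera_params(name): a dict with "fx", "fy", "cx", "cy" (pixels), "R" (3x3) and "t" (3): a world point X has camera coordinates R X + t; the wrist camera has in their place "hand_eye" (4x4, takes a point from camera to tool coordinates, whose origin is the TCP and whose axes are the flange's). Camera axes: x right, y down, z forward; pixel columns grow to the right and rows downward; lengths in m; the calibration is good to about 2 mm. A picture is of the moment at which its call begins: read the wrist's pose just before it. camera_params takes no time and is no camera call.
- bot.finish_job(): hands the job in; it is judged then, once.
The state is a dict: "t": time; "joint_positions": joint angles; "qd": joint speeds; "joint_efforts": joint torques, N m; "tcp_pos": TCP position; "orientation": TCP orientation; "force": force on the tool from outside, world axes, zero at the start; "torque": the same for the moment, N m; "gripper_width": opening from 0.0 (shut) to 1.0 (fully open); "grip_force": force on a finger pad.
Only numpy, scipy, OpenCV 4.12 (cv2) and the standard library are available. Lean on these libraries where they do the work, as an engineer would, in place of code of your own. Each camera call takes 0.05 s, during which the arm holds its last target. There are 200 camera calls.

TASK

Rolls of amber tape wait in the sloped lane. Take the oldest one, at the low front end against the stop, and set it down in the empty leaning rest so that it leans there as the new roll does in the other rest; then take the new roll and set it down upright in the lane behind the two that rolled forward, so that it closes up to them. Lower each roll until it stands before you let go, do not drop it; keep the two other rolls in the lane and leave the brush, the pliers and the black spacer where they lie.

Things in the scene. Friction and masses are not known exactly. Their poses are not given: they have to be found in the camera images.
- lane: Steel foot of the sloped lane, plate 215 x 70 x 6 mm, fixed; origin on the worktop under the lane's front stop. Rolls stand on edge in the lane, axis along its y, and roll down to the stop by themselves. Middle of a roll in it, in the lane_channel frame: z = 33 mm, the first against the stop at x = 33 mm, each next 66 mm farther up. Cell trays, 0.22 m high, stand just behind to the left.
- lane_channel: Aluminium channel of the sloped lane, 225 mm long, back end open. Origin: middle of its floor at the inner face of the front stop, 32 mm above the worktop. x runs up the lane (16 deg above level, low end near the robot), y across, z square to the floor. Inside 23 mm wide; walls 24 mm high, then flaring to 36 mm apart at 30 mm height; stop 30 mm high; outside 41 mm wide.
- rest_a_tray: Seat of the rest that holds the new roll at the start; grey plastic, fixed, frame as rest_b_tray. Both rests: back 5 mm thick (x 0 to 5 mm), 20 mm high, with two prongs up to z = 48 mm at y = 22 to 32 mm each side: a finger passes behind the roll between them. Chocks 12 mm high at y = 28 to 38 mm each side. Lip 8 mm high at x = -24 to -28 mm.
- rest_b_tray: Seat of the empty rest, like rest_a_tray; foot 85 x 84 mm. Origin: middle of the corner of ledge and back, 45 mm above the worktop. z runs up along the back, leaning 30 deg from vertical to the left (+y side of the robot, within 20 deg); x square to the back, out behind it and down; y level along the ledge (z = 0). A seated roll has its axis along x, its middle at x -9.5, y 0, z 33 mm.
- tape_1_mid (a point): Roll of amber tape, a solid disc 66 mm across and 19 mm wide (mass about 50 g). This point is the middle of the roll; its z axis is the roll's axis (normal to the flat sides). The oldest: the front one of the lane at the start. The ones behind lean on it: drawn out square to the channel floor (tilted toward the robot) it does not drag them along.
- tape_2_mid (a point): Roll of amber tape, a solid disc 66 mm across and 19 mm wide (mass about 50 g). This point is the middle of the roll; its z axis is the roll's axis (normal to the flat sides). Second in the lane at the start; rolls to the stop when the first is gone.
- tape_3_mid (a point): Roll of amber tape, a solid disc 66 mm across and 19 mm wide (mass about 50 g). This point is the middle of the roll; its z axis is the roll's axis (normal to the flat sides). Third and last in the lane at the start; rolls forward behind the second.
- tape_new_mid (a point): Roll of amber tape, a solid disc 66 mm across and 19 mm wide (mass about 50 g). This point is the middle of the roll; its z axis is the roll's axis (normal to the flat sides). The new roll, leaning in the rest rest_a at the start.
- brush: Bystander: brush with wooden handle, 20 x 150 x 12 mm, loose; origin under its middle.
- spacer: Bystander: flat black plastic cell spacer, 72 x 72 x 10 mm, loose; origin under its middle.
- cutters: Bystander: pliers with blue handles, 54 x 152 x 13 mm, loose; origin under its middle.

How it is judged:
By the outcome, as a careful person would: the job done as asked, in the order asked, and still so for the second after the job is handed in, with the robot touching nothing.
It also fails if it takes over 64 s, if anything falls off the work surface, if the arm or the gripper's body presses on something with over 40 N, if the wrist force passes 120 N, or if a joint passes its speed limit or range.

## Working session

There is one attempt and no reset: what is moved stays moved. The work goes in short steps, Python scripts to look and compute and a tool call to move; the robot and the scene stay as the last step left them, time stands still between calls to the robot, and variables do not carry over. Pictures are saved under pics/ and viewed, at most 13 in all, crops included, and the job is handed in when it is done.

Besides the shell and the picture viewer there is one more tool, called after "Call:" in YAML: its name, and indented under it one key for each argument. drive_tool: Moves the arm, as the interface text tells. Its arguments: {"type":"object","properties":{"moves":{"type":"string"},"newtons":{"type":"number"}},"required":["moves"]}

```bash
ls; mkdir -p pics; python3 - <<'E'
from station import bot
import cv2,numpy as np
np.set_printoptions(precision=4,suppress=True)
print(bot.read_state(), bot.hold_point_z)
for n in("scene","top","wrist"):
    p=bot.camera_params(n); print(n,p)
    cv2.imwrite(f"pics/{n}0.png",bot.grab_frame(n))
E
```

```text
pics
{'t': 0.0, 'joint_positions': array([ 1.1314,  0.4353,  0.0249,  1.5741, -0.0116,  1.134 , -0.0751]), 'qd': array([-0.0007, -0.    ,  0.0008, -0.0002,  0.0006,  0.0001,  0.    ]), 'joint_efforts': array([ -0.0003, -67.0476,   1.025 , -31.6212,   0.0156,   0.0124,
         0.    ]), 'tcp_pos': array([ 0.2063, -0.5894,  0.2305]), 'orientation': array([-0.0008,  0.9859,  0.1676, -0.0002]), 'force': array([ 0.1132, -0.1769,  0.5493]), 'torque': array([ 0.0072, -0.0036, -0.0294]), 'grip_force': 0.0, 'gripper_width': 0.9995833943921625} -0.0187
scene {'fx': 474.081415920278, 'fy': 474.081415920278, 'cx': 254.02787069681398, 'cy': 188.0432771713396, 'R': array([[-0.7574, -0.6528, -0.0098],
       [-0.5025,  0.5925, -0.6296],
       [ 0.4168, -0.472 , -0.7768]]), 't': array([0.2753, 0.4212, 0.8888])}
top {'fx': 384.14707067616195, 'fy': 384.14707067616195, 'cx': 258.779628784829, 'cy': 186.22250323495976, 'R': array([[-0.0037, -0.9998, -0.0186],
       [-0.9923,  0.006 , -0.1239],
       [ 0.124 ,  0.018 , -0.9921]]), 't': array([-0.161 ,  0.5394,  1.0119])}
wrist {'fx': 342.6600549743802, 'fy': 342.6600549743802, 'cx': 260.0431387975914, 'cy': 180.49137099776902, 'hand_eye': array([[-0.0005, -0.9486, -0.3165,  0.0817],
       [ 1.    , -0.0005, -0.0002, -0.0006],
       [ 0.0001, -0.3165,  0.9486, -0.1424],
       [ 0.    ,  0.    ,  0.    ,  1.    ]])}
```

View pics/scene0.png

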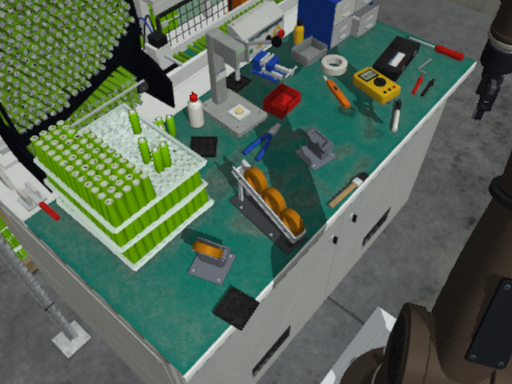

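View pics/top0.png

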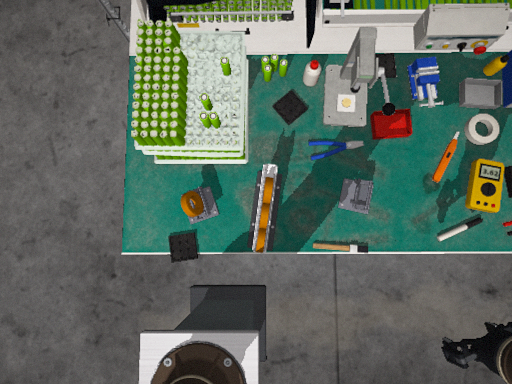

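The scene picture shows the lane centre (245–300, 170–235), the rest with the roll at (210, 255), and the empty rest at (318, 150). In the top picture they are at (265, 165–250), (200, 205) and (357, 195). Next, a rough localisation.

```bash
cat > h.py <<'E'
import numpy as np,cv2
from station import bot
from scipy.spatial.transform import Rotation as Ro
np.set_printoptions(precision=4,suppress=True)
def q2R(q): return Ro.from_quat([q[1],q[2],q[3],q[0]]).as_matrix()
def cam(n,st=None):
    p=bot.camera_params(n)
    if n=="wrist":
        T=p["hand_eye"]; R=q2R(st["orientation"]); Rc=R@T[:3,:3]; c=R@T[:3,3]+st["tcp_pos"]
    else: Rc=p["R"].T; c=-Rc@p["t"]
    return p,Rc,c
def ray(C,uv):
    p,Rc,c=C; d=Rc@np.array([(uv[0]-p["cx"])/p["fx"],(uv[1]-p["cy"])/p["fy"],1]); return c,d/np.linalg.norm(d)
def onz(C,uv,z):
    c,d=ray(C,uv); return c+d*(z-c[2])/d[2]
def proj(C,X):
    p,Rc,c=C; v=Rc.T@(np.asarray(X)-c); return np.array([p["fx"]*v[0]/v[2]+p["cx"],p["fy"]*v[1]/v[2]+p["cy"]])
def tri(rs):
    A=0;b=0
    for c,d in rs: M=np.eye(3)-np.outer(d,d); A=A+M; b=b+M@c
    return np.linalg.solve(A,b)
def amber(im):
    h=cv2.cvtColor(im,cv2.COLOR_BGR2HSV); return cv2.inRange(h,(8,130,60),(24,255,255))
def blobs(m,amin=30):
    n,l,s,c=cv2.connectedComponentsWithStats(m); return [(c[i].round(1),s[i]) for i in range(1,n) if s[i][4]>amin]
E
python3 - <<'E'
from h import *
T=cam("top");S=cam("scene")
print("top cam",T[2],"scene cam",S[2])
t=cv2.imread("pics/top0.png");s=cv2.imread("pics/scene0.png")
print(blobs(amber(t)));print(blobs(amber(s)))
for n,uv,z in[("laneback",(268,166),.09),("lanefront",(259,250),.05),("roll",(192,205),.075),("restb",(357,195),.04),("resta",(205,205),.03)]: print(n,onz(T,uv,z))
def crop(im,x0,y0,w,h): return cv2.resize(im[y0:y0+h,x0:x0+w],(400,300),interpolation=cv2.INTER_CUBIC)
cv2.imwrite("pics/c0.png",np.vstack([np.hstack([crop(t,170,155,120,100),crop(t,320,160,80,60)]),np.hstack([crop(s,170,140,160,145),crop(s,285,115,72,54)])]))
E
```

```text
top cam [ 0.4092 -0.1824  1.0677] scene cam [0.0497 0.3496 0.9584]
[(array([187.8,  24.8]), array([177,  23,  22,   4,  69], dtype=int32)), (array([479.,  43.]), array([471,  40,  17,   8,  47], dtype=int32)), (array([493.8,  66.4]), array([483,  56,  24,  20, 257], dtype=int32)), (array([444.2, 160.6]), array([432, 139,  25,  44, 367], dtype=int32)), (array([483.3, 187.9]), array([ 465,  159,   40,   54, 1263], dtype=int32)), (array([264.2, 213.8]), array([256, 177,  17,  75, 588], dtype=int32)), (array([191.7, 203.6]), array([181, 191,  23,  26, 422], dtype=int32))]
[(array([237. ,   2.6]), array([232,   0,  15,   9,  76], dtype=int32)), (array([298.4,  33.9]), array([294,  25,  10,  19, 160], dtype=int32)), (array([376.8,  86.6]), array([353,  68,  47,  36, 815], dtype=int32)), (array([338. ,  93.8]), array([327,  79,  24,  29, 235], dtype=int32)), (array([274.5, 200.3]), array([ 244,  167,   60,   69, 1248], dtype=int32)), (array([207.3, 249.1]), array([193, 241,  30,  17, 283], dtype=int32))]
laneback [ 0.5838 -0.1887  0.09  ]
lanefront [ 0.3682 -0.1639  0.05  ]
roll [0.4852 0.0092 0.075 ]
restb [ 0.5124 -0.4266  0.04  ]
resta [ 0.4884 -0.0175  0.03  ]
```

View pics/c0.png

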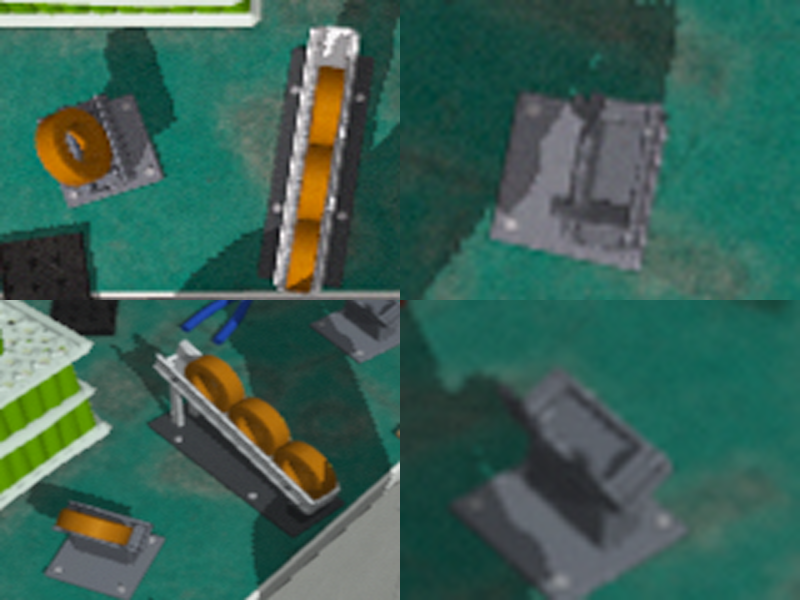

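Composite: top left shows rest_a with its roll and the lane. Top right and bottom right show rest_b, with its back on the left (+y) side. I'll turn the tool to world axes and travel to a wrist view of rest_b.

Call:
drive_tool:
  moves: "0 0 0 0 0 0.107 0;0 0 0 0 0 0.107 0;0 0 0 0 0 0.107 0;0 0 0 0 0 0.107 0"
  newtons: 40

```text
t: 0.55
tcp_pos: [0.2065, -0.5897, 0.231]
orientation: [-0.0, 1.0, 0.0, -0.0]
force: [-0.2, 0.3, 0.2]
gripper_width: 0.998
grip_force: 0.0
```

Call:
drive_tool:
  moves: "0.92 -0.5 -0.06 0 0 0 0;0.92 -0.5 -0.06 0 0 0 0"

```text
t: 0.75
tcp_pos: [0.2817, -0.5488, 0.236]
orientation: [-0.0, 1.0, 0.001, 0.0]
force: [1.2, 0.5, -0.8]
gripper_width: 1.0
grip_force: 0.0
```

Call:
drive_tool:
  moves: "0.92 -0.5 -0.06 0 0 0 0;0.92 -0.5 -0.06 0 0 0 0"

```text
t: 0.95
tcp_pos: [0.3568, -0.5076, 0.241]
orientation: [-0.0, 1.0, 0.002, 0.001]
force: [1.2, 0.2, 0.0]
gripper_width: 1.002
grip_force: 0.0
```

Call:
drive_tool:
  moves: "0.92 -0.5 -0.06 0 0 0 0;0.92 -0.5 -0.06 0 0 0 0"

```text
t: 1.15
tcp_pos: [0.4304, -0.4673, 0.2458]
orientation: [-0.0, 1.0, 0.002, 0.001]
force: [0.8, -0.0, -0.7]
gripper_width: 1.0
grip_force: 0.0
```

Call:
drive_tool:
  moves: "0.92 -0.5 -0.06 0 0 0 0;0.92 -0.5 -0.06 0 0 0 0;0.92 -0.5 -0.06 0 0 0 0;0.92 -0.5 -0.06 0 0 0 0"

```text
t: 1.55
tcp_pos: [0.5014, -0.429, 0.25]
orientation: [-0.0, 1.0, 0.002, -0.0]
force: [-1.6, -1.0, 1.0]
gripper_width: 1.002
grip_force: 0.0
```

```bash
cat >> h.py <<'E'
import pickle,sys
def snap(k):
    st=bot.read_state(); im=bot.grab_frame("wrist"); cv2.imwrite(f"pics/{k}.png",im); pickle.dump(st,open(f"pics/{k}.pkl","wb")); return st,im
def load(k):
    st=pickle.load(open(f"pics/{k}.pkl","rb")); return cam("wrist",st),cv2.imread(f"pics/{k}.png")
E
python3 -c "from h import *; snap('v1')"
```

Call:
drive_tool:
  moves: "-0.1 -1 0 0 0 0 0;-0.1 -1 0 0 0 0 0"

```text
t: 1.8
tcp_pos: [0.4911, -0.3489, 0.2501]
orientation: [-0.0, 1.0, -0.001, -0.0]
force: [0.4, 0.9, 0.8]
gripper_width: 0.998
grip_force: 0.0
```

Call:
drive_tool:
  moves: "-0.2 -0.6 0 0 0 0 0;-0.2 -0.6 0 0 0 0 0;-0.2 -0.6 0 0 0 0 0;-0.2 -0.6 0 0 0 0 0"

```text
t: 2.2
tcp_pos: [0.4762, -0.3038, 0.2509]
orientation: [0.001, 1.0, -0.001, 0.0]
force: [0.6, -1.2, 0.0]
gripper_width: 1.004
grip_force: 0.0
```

```bash
python3 -c "from h import *; snap('v2')"
```

Call:
drive_tool:
  moves: "0 -1 0 0 0 0 0;0 -1 0 0 0 0 0"

```text
t: 2.45
tcp_pos: [0.4768, -0.2211, 0.2502]
orientation: [-0.0, 1.0, -0.001, -0.0]
force: [0.8, -0.2, 0.0]
gripper_width: 0.999
grip_force: 0.0
```

Call:
drive_tool:
  moves: "0 -0.6 0 0 0 0 0;0 -0.6 0 0 0 0 0;0 -0.6 0 0 0 0 0;0 -0.6 0 0 0 0 0"

```text
t: 2.85
tcp_pos: [0.4768, -0.1756, 0.2504]
orientation: [0.0, 1.0, -0.001, -0.0]
force: [-0.6, -0.4, 0.2]
gripper_width: 0.999
grip_force: 0.0
```

```bash
python3 -c "from h import *; snap('v3')"
```

Call:
drive_tool:
  moves: "0.1 -1 0 0 0 0 0;0.1 -1 0 0 0 0 0"

```text
t: 3.1
tcp_pos: [0.485, -0.0932, 0.2504]
orientation: [-0.0, 1.0, -0.001, 0.0]
force: [-0.6, 1.0, 0.5]
gripper_width: 1.0
grip_force: 0.0
```

Call:
drive_tool:
  moves: "0 -0.8 0 0 0 0 0;0 -0.8 0 0 0 0 0;0 -0.8 0 0 0 0 0;0 -0.8 0 0 0 0 0"

```text
t: 3.5
tcp_pos: [0.4849, -0.0313, 0.2504]
orientation: [0.0, 1.0, -0.001, -0.0]
force: [-0.2, -0.0, 0.2]
gripper_width: 1.002
grip_force: 0.0
```

```bash
python3 - <<'E'
from h import *
st,_=snap('v4'); print(st["tcp_pos"],st["t"])
ims=[load(f"v{i}")[1] for i in(1,2,3,4)]
cv2.imwrite("pics/c1.png",np.vstack([np.hstack(ims[:2]),np.hstack(ims[2:])])[:, :] if 0 else cv2.resize(np.vstack([np.hstack(ims[:2]),np.hstack(ims[2:])]),(800,600),interpolation=cv2.INTER_AREA))
E
```

```text
[ 0.4849 -0.0313  0.2504] 3.5
```

View pics/c1.png

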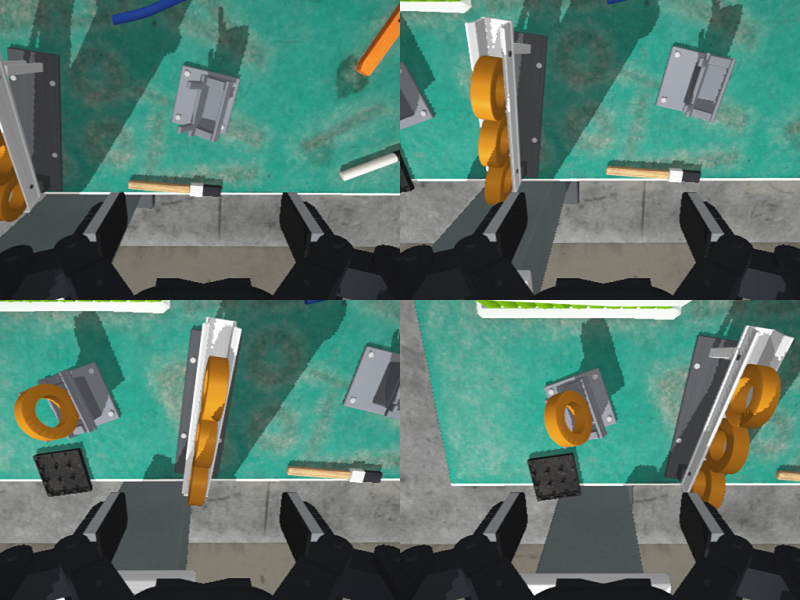

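The wrist views show rest_b in v1 near (265, 130) and v2 near (378, 107). The lane with its three amber rolls runs vertically in v3. Rest_a with the roll and black spacer is in v3 at the left and in v4 near (230, 135). I'll zoom in on both rests.

```bash
python3 - <<'E'
from h import *
def crop(k,cx,cy,w=120,h=90):
    im=load(k)[1]; x0=max(0,cx-w//2);y0=max(0,cy-h//2); print(k,x0,y0); c=cv2.resize(im[y0:y0+h,x0:x0+w],(400,300),interpolation=cv2.INTER_CUBIC); return c
cv2.imwrite("pics/c2.png",np.vstack([np.hstack([crop("v1",265,130),crop("v2",378,107)]),np.hstack([crop("v3",85,133,140,105),crop("v4",230,135)])]))
E
```

```text
v1 205 85
v2 318 62
v3 15 81
v4 170 90
```

View pics/c2.png

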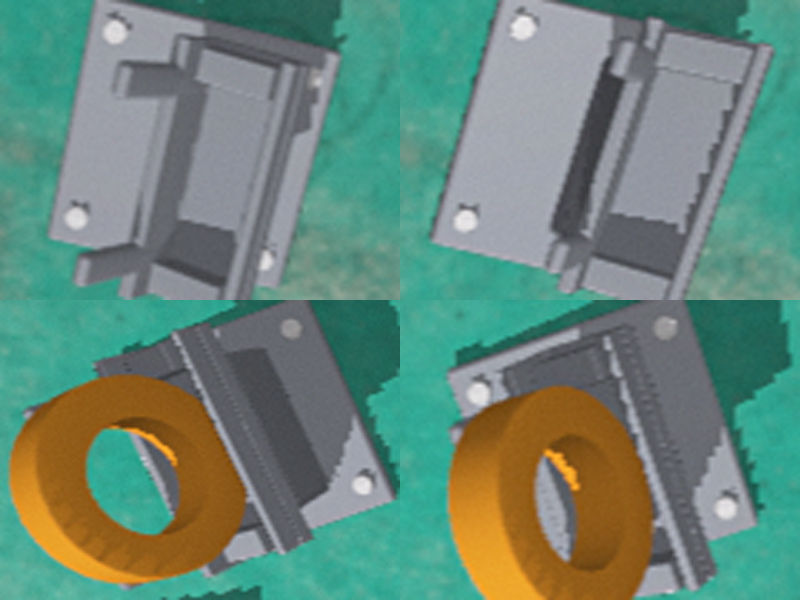

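Rest_b in v1: screws at (115, 30), (76, 215), (265, 260) and (318, 75), prong tips at about (118, 80) and (80, 268). Rest_a's roll leans left (+y) with its lip on the right. Now the lane zoomed in, with the screws and roll triangulated.

```bash
python3 - <<'E'
from h import *
def scr(k,x,y,r=5):
    C,im=load(k); g=cv2.cvtColor(im,cv2.COLOR_BGR2GRAY).astype(float)
    x0,y0=int(round(x))-r,int(round(y))-r; w=g[y0:y0+2*r+1,x0:x0+2*r+1]; w=np.clip(w-np.percentile(w,75)-8,0,None)
    yy,xx=np.mgrid[y0:y0+2*r+1,x0:x0+2*r+1]; return C,np.array([(w*xx).sum(),(w*yy).sum()])/w.sum()
f=lambda k,u,v,x0,y0,s=.3,ou=0,ov=0:scr(k,x0+(u-ou)*s,y0+(v-ov)*s)
b1=[f("v1",115,30,205,85),f("v1",76,215,205,85),f("v1",265,260,205,85),f("v1",318,75,205,85)]
b2=[f("v2",525,27,318,62,.3,400),f("v2",466,218,318,62,.3,400)]
for p,q in zip(b1,b2): print("b tri",tri([ray(*p),ray(*q)]))
print("b z7",*[onz(*p,.007) for p in b1+b2])
a3=[f("v3",290,328,15,81,.35,0,300),f("v3",363,485,15,81,.35,0,300)]
a4=[f("v4",665,328,170,90,.3,400,300),f("v4",727,507,170,90,.3,400,300),f("v4",478,393,170,90,.3,400,300)]
for p,q in zip(a3,a4): print("a tri",tri([ray(*p),ray(*q)]))
print("a z7",*[onz(*p,.007) for p in a3+a4])
# roll a silhouette
rs=[]
for k in("v3","v4"):
    C,im=load(k); m=amber(im); n,l,s,c=cv2.connectedComponentsWithStats(m)
    i=min((i for i in range(1,n) if s[i][4]>500),key=lambda i:c[i][0])
    h=cv2.convexHull(np.argwhere(l==i)[:,::-1].astype(np.int32)); M=cv2.moments(h); u=(M["m10"]/M["m00"],M["m01"]/M["m00"]); rs.append(ray(C,u)); print(k,u,s[i])
for n,u in(("top",None),("scene",None)):
    im=cv2.imread(f"pics/{n}0.png"); m=amber(im); n2,l,s,c=cv2.connectedComponentsWithStats(m)
    t=(191.7,203.6) if n=="top" else (207.3,249.1)
    i=min(range(1,n2),key=lambda i:np.hypot(*(c[i]-t))); h=cv2.convexHull(np.argwhere(l==i)[:,::-1].astype(np.int32)); M=cv2.moments(h); rs.append(ray(cam(n),(M["m10"]/M["m00"],M["m01"]/M["m00"])))
X=tri(rs[:2]);print("roll a v34",X,"all",tri(rs)); X=tri(rs)
print([np.linalg.norm(np.cross(d,X-c)).round(4) for c,d in rs])
c=[]
for k,x0,w in(("v2",80,110),("v3",215,105),("v4",370,130)): c.append(load(k)[1][10:265,x0:x0+w])
c=np.hstack(c); cv2.imwrite("pics/c3.png",cv2.resize(c,None,fx=2.3,fy=2.3,interpolation=cv2.INTER_CUBIC))
E
```

```text
b tri [ 0.5539 -0.4049  0.0065]
b tri [ 0.4912 -0.3906  0.0077]
b z7 [ 0.5535 -0.405   0.007 ] [ 0.4907 -0.3905  0.007 ] [ 0.4755 -0.4567  0.007 ] [ 0.5377 -0.4725  0.007 ] [ 0.5543 -0.4046  0.007 ] [ 0.4913 -0.3907  0.007 ]
a tri [ 0.5342 -0.02    0.0102]
a tri [ 0.4721 -0.0391  0.0077]
a z7 [ 0.5336 -0.0187  0.007 ] [ 0.4719 -0.0388  0.007 ] [ 0.5344 -0.02    0.007 ] [ 0.472  -0.0391  0.007 ] [0.5116 0.044  0.007 ]
v3 (58.893047348070326, 143.89519953308528) [  19  107   82   74 3689]
v4 (214.99664026877846, 152.0086393088553) [ 185  116   61   72 3242]
roll a v34 [0.4903 0.0113 0.0808] all [0.489  0.0106 0.079 ]
[np.float64(0.0019), np.float64(0.0013), np.float64(0.0016), np.float64(0.0016)]
```

View pics/c3.png

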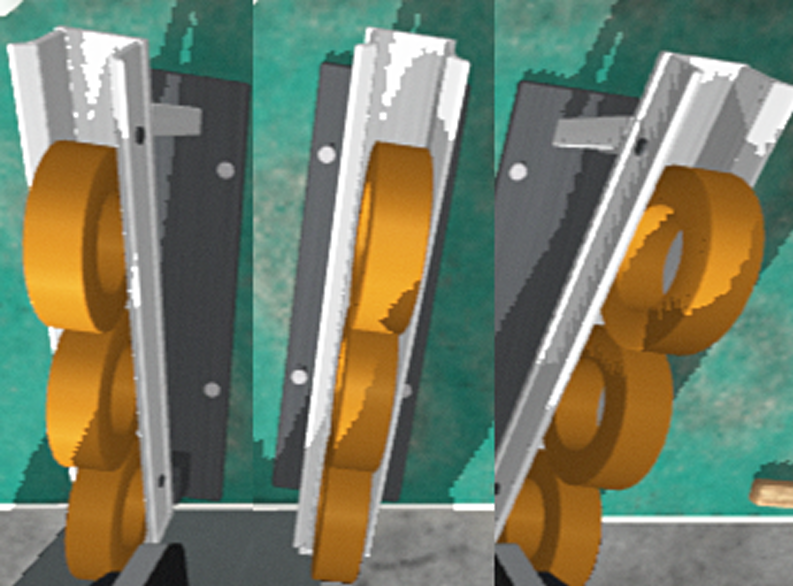

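The crop (v2 | v3 | v4) shows the channel rims and plate screws. In v3 the left rim edge runs (358, 45)→(298, 550) and the screws are at (327, 155), (299, 377) and (406, 390). In v2 the screws are at (225, 170) and (212, 390).

```bash
python3 - <<'E'
from h import *
off={"v2":(80,0),"v3":(215,253),"v4":(370,494.5)}
C={k:load(k)[0] for k in("v1","v2","v3","v4")}
def P(k,u,v): x0,o=off[k]; return (x0+(u-o)/2.3-.28,10+v/2.3-.28)
s={}
for n,k,u,v in[("LB","v3",327,155),("LB","v4",518,172),("LF","v3",299,377),("RF","v3",406,390),("RF","v2",212,390),("RB","v2",225,170)]:
    X=onz(C[k],P(k,u,v),.007); print(n,k,X)
pl=lambda k,a,b:(C[k][2],np.cross(ray(C[k],P(k,*a))[1],ray(C[k],P(k,*b))[1]))
def line(p,q):
    d=np.cross(p[1],q[1]); d/=np.linalg.norm(d); d*=np.sign(d[0]); A=np.array([p[1],q[1],d]); X=np.linalg.solve(A,[p[1]@p[0],q[1]@q[0],0]); 
    return X+d*(.5-X[0])/d[0],d
X,d=line(pl("v3",(358,45),(298,550)),pl("v4",(663,53),(499,450)))
print("left rim at x=.5",X,"yaw",np.degrees(np.arctan2(d[1],d[0])),"slope",np.degrees(np.arcsin(d[2])))
for n,k,u,v in[("Lb","v2",8,45),("Lb","v3",358,45),("Lb","v4",665,53),("Rb","v2",148,40),("Rb","v3",469,60),("Rb","v4",793,86)]:
    print(n,k,onz(C[k],P(k,u,v),.1229))
# rest b prong tip check
O=np.array([.5145,-.4312,.045]);y=np.radians(-13.3);e=np.array([-np.sin(y),np.cos(y),0]);
zt=e*.5+np.array([0,0,.866]);xt=e*.866-np.array([0,0,.5]);yt=np.cross(zt,xt)
for k,x0,y0,o in(("v1",205,85,0),("v2",318,62,400)):
  for pt in[(0,.032,.048),(0,.022,.048),(0,-.022,.048),(0,-.032,.048),(5e-3,-.032,.048),(-.024,-.038,.008),(-.028,-.038,.008),(0,-.038,.02),(0,-.022,.02),(0,.022,.02)]:
    u=proj(C[k],O+xt*pt[0]+yt*pt[1]+zt*pt[2]); print(k,pt,((u-[x0,y0]+.5)/.3+[o,0]).round())
E
```

```text
LB v3 [ 0.5471 -0.1611  0.007 ]
LB v4 [ 0.5472 -0.161   0.007 ]
LF v3 [ 0.4381 -0.1451  0.007 ]
RF v3 [ 0.4309 -0.2001  0.007 ]
RF v2 [ 0.4307 -0.1987  0.007 ]
RB v2 [ 0.54  -0.214  0.007]
left rim at x=.5 [ 0.5    -0.1639  0.069 ] yaw -7.66819205342377 slope 17.176574560963044
Lb v2 [ 0.5834 -0.1754  0.1229]
Lb v3 [ 0.5836 -0.1755  0.1229]
Lb v4 [ 0.5891 -0.1643  0.1229]
Rb v2 [ 0.5847 -0.2196  0.1229]
Rb v3 [ 0.5791 -0.2106  0.1229]
Rb v4 [ 0.5793 -0.2069  0.1229]
v1 (0, 0.032, 0.048) [ 86. 292.]
v1 (0, 0.022, 0.048) [ 94. 258.]
v1 (0, -0.022, 0.048) [128. 103.]
v1 (0, -0.032, 0.048) [136.  66.]
v1 (0.005, -0.032, 0.048) [121.  61.]
v1 (-0.024, -0.038, 0.008) [285.  70.]
v1 (-0.028, -0.038, 0.008) [298.  74.]
v1 (0, -0.038, 0.02) [193.  47.]
v1 (0, -0.022, 0.02) [180. 103.]
v1 (0, 0.022, 0.02) [146. 247.]
v2 (0, 0.032, 0.048) [563. 280.]
v2 (0, 0.022, 0.048) [575. 244.]
v2 (0, -0.022, 0.048) [630.  81.]
v2 (0, -0.032, 0.048) [644.  41.]
v2 (0.005, -0.032, 0.048) [624.  37.]
v2 (-0.024, -0.038, 0.008) [761.  53.]
v2 (-0.028, -0.038, 0.008) [776.  56.]
v2 (0, -0.038, 0.02) [667.  29.]
v2 (0, -0.022, 0.02) [647.  88.]
v2 (0, 0.022, 0.02) [595. 239.]
```

```bash
cat >> h.py <<'E'
def frame(yaw,lean_deg,kind):
    h=np.array([np.cos(yaw),np.sin(yaw),0]);n=np.array([-np.sin(yaw),np.cos(yaw),0]);k=np.array([0,0,1.]);s,c=np.sin(np.radians(lean_deg)),np.cos(np.radians(lean_deg))
    if kind=="lane": return np.column_stack([h*c+k*s,n,k*c-h*s])
    z=n*s+k*c;x=n*c-k*s; return np.column_stack([x,np.cross(z,x),z])
LO=np.array([.3753,-.1646,.032]);LR=frame(np.radians(-7.85),16,"lane")
BO=np.array([.5155,-.4305,.045]);BR=frame(np.radians(-13.3),30,"rest")
AO=np.array([.4918,.0025,.045]);AR=frame(np.radians(18.2),30,"rest")
def plan(P,R,st=None):
    st=st or bot.read_state(); R0=q2R(st["orientation"]); d=R0.T@(P-st["tcp_pos"])/.08; r=Ro.from_matrix(R0.T@R).as_rotvec()/np.pi
    print("t",st["t"],"tcp",st["tcp_pos"],"shift",d.round(3),"turn",r.round(4),"n",int(np.ceil(abs(d).max())))
def toolR(zax,yax): return np.column_stack([np.cross(yax,zax),yax,zax])
E
python3 - <<'E'
from h import *
off={"v2":(80,0),"v3":(215,253),"v4":(370,494.5)}
th=np.linspace(0,2*np.pi,90)
for k in off:
    C=load(k)[0];x0,o=off[k]
    for i in(0,1,2):
        p=[]
        for s in(-.0095,.0095):
            for t in th: 
                u=proj(C,LO+LR@np.array([.033+.066*i+.033*np.cos(t),s,.033+.033*np.sin(t)])); p.append([(u[0]-x0+.28)*2.3+o,(u[1]-10+.28)*2.3])
        p=np.array(p); print(k,i+1,"x",p[:,0].min().round(),p[:,0].max().round(),"y",p[:,1].min().round(),p[:,1].max().round())
R=toolR(-LR[:,2],-LR[:,1]); print(R)
plan(LO+LR@np.array([.033,0,.13]),R)
E
```

```text
v2 1 x 61.0 158.0 y 430.0 583.0
v2 2 x 39.0 149.0 y 300.0 469.0
v2 3 x 10.0 139.0 y 132.0 328.0
v3 1 x 311.0 373.0 y 431.0 584.0
v3 2 x 327.0 397.0 y 301.0 470.0
v3 3 x 346.0 429.0 y 132.0 329.0
v4 1 x 496.0 603.0 y 447.0 599.0
v4 2 x 542.0 673.0 y 320.0 488.0
v4 3 x 600.0 764.0 y 156.0 350.0
[[ 0.9523 -0.1366  0.2731]
 [-0.1313 -0.9906 -0.0376]
 [ 0.2756 -0.     -0.9613]]
t 3.55 tcp [ 0.4848 -0.0318  0.2504] shift [-1.416  1.655  1.055] turn [-0.0058  0.0888  0.0427] n 2
```

Predicted roll extents match the views to about 2–3 mm, so that is good enough to go. Moving above tape_1.

Call:
drive_tool:
  moves: "-0.7 0.85 0.05 0 0 0 0;-0.7 0.85 0.05 0 0 0 0"

```text
t: 3.75
tcp_pos: [0.4274, -0.1007, 0.2461]
orientation: [0.0, 1.0, -0.001, -0.0]
force: [0.6, -0.9, -0.0]
gripper_width: 1.001
grip_force: 0.0
```

Call:
drive_tool:
  moves: "-0.72 0.8 0.5 -0.006 0.089 0.043 0;-0.72 0.8 1 -0.006 0.089 0.043 0;-0.72 0.8 1 -0.006 0.089 0.043 0;-0.72 0.8 1 -0.006 0.089 0.043 0;-0.72 0.8 1 -0.006 0.089 0.043 0"

```text
t: 4.25
tcp_pos: [0.3704, -0.1632, 0.1665]
orientation: [0.01, 0.988, -0.069, 0.139]
force: [1.8, -0.0, -0.1]
gripper_width: 1.0
grip_force: 0.0
```

```bash
python3 - <<'E'
from h import *
st,im=snap("v5"); print(st["force"])
R=toolR(-LR[:,2],-LR[:,1]); plan(LO+LR@np.array([.033,0,.13]),R,st); plan(LO+LR@np.array([.033,0,.035]),R,st)
t=bot.grab_frame("top"); s=bot.grab_frame("scene"); cv2.imwrite("pics/top1.png",t);cv2.imwrite("pics/scene1.png",s)
cv2.imwrite("pics/c4.png",np.hstack([cv2.resize(im,(480,360)),cv2.resize(s[130:290,190:330],(315,360),interpolation=cv2.INTER_CUBIC)]))
E
```

```text
[ 1.7901 -0.0438 -0.1208]
t 4.25 tcp [ 0.3704 -0.1632  0.1665] shift [0.009 0.009 0.009] turn [ 0.0001  0.     -0.0006] n 1
t 4.25 tcp [ 0.3704 -0.1632  0.1665] shift [0.009 0.008 1.196] turn [ 0.0001  0.     -0.0006] n 2
```

View pics/c4.png

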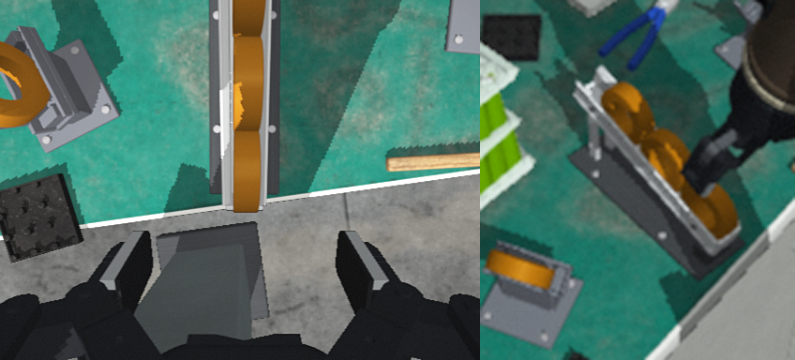

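The wrist view shows the front roll at (247, 180), lined up between the fingers; its lower edge is at row 212. I'll quantify the offset.

```bash
python3 - <<'E'
from h import *
C,im=load("v5"); m=amber(im)
for r in(175,185,195,205,215,222):
    c=np.flatnonzero(m[r,200:320])+200
    if len(c): 
        print(r,c.min(),c.max())
th=np.linspace(0,2*np.pi,180)
for s in(-.0095,.0095):
    p=np.array([proj(C,LO+LR@np.array([.033+.033*np.cos(t),s,.033+.033*np.sin(t)])) for t in th]); print(s,p[:,0].min().round(1),p[:,0].max().round(1),p[:,1].max().round(1),p[:,1].min().round(1), proj(C,LO+LR@np.array([.033,s,.066])).round(1))
rows=np.flatnonzero(m[:,255:275].any(1)); print(rows.max())
# lane rims: brightness along rows
g=cv2.cvtColor(im,cv2.COLOR_BGR2GRAY)
for r in(60,100,160):
  print(r,proj(C,LO+LR@np.array([.1,0.018,.03])).round(),g[r,228:296].tolist())
E
```

```text
175 250 277
185 249 277
195 249 277
205 249 276
215 249 275
222 249 274
-0.0095 273.0 276.9 226.1 136.1 [276.8 197.3]
0.0095 247.3 250.3 226.2 136.1 [247.5 197.3]
226
60 [235.  87.] [99, 99, 99, 97, 94, 121, 166, 197, 189, 172, 181, 180, 180, 178, 179, 169, 145, 165, 196, 203, 170, 93, 93, 109, 108, 107, 106, 108, 108, 107, 108, 108, 108, 107, 107, 106, 109, 106, 108, 107, 108, 106, 106, 106, 106, 110, 108, 108, 110, 109, 107, 107, 110, 134, 155, 149, 151, 173, 198, 187, 125, 61, 63, 62, 62, 63, 63, 66]
100 [235.  87.] [99, 101, 98, 95, 91, 97, 202, 255, 255, 242, 223, 227, 228, 226, 222, 228, 198, 157, 190, 194, 166, 141, 166, 182, 176, 179, 178, 182, 181, 154, 104, 102, 102, 104, 101, 104, 105, 101, 101, 105, 105, 104, 106, 104, 105, 101, 103, 102, 101, 103, 102, 99, 110, 137, 149, 152, 175, 202, 182, 118, 61, 62, 65, 63, 63, 64, 63, 64]
160 [235.  87.] [104, 100, 98, 98, 96, 95, 92, 170, 253, 255, 251, 213, 186, 179, 174, 171, 174, 156, 161, 191, 175, 123, 97, 107, 107, 109, 105, 109, 106, 109, 107, 107, 111, 108, 110, 108, 109, 109, 110, 107, 110, 108, 108, 108, 106, 109, 106, 107, 103, 112, 137, 154, 151, 150, 156, 186, 205, 159, 72, 58, 63, 66, 64, 66, 66, 65, 62, 66]
```

The prediction agrees within about 1 px. Descending and gripping.

Call:
drive_tool:
  moves: "0.01 0.01 0.6 0 0 0 0;0.01 0.01 0.6 0 0 0 0"

```text
t: 4.6
tcp_pos: [0.3853, -0.1638, 0.1168]
orientation: [0.008, 0.988, -0.066, 0.136]
force: [-0.2, 0.0, -0.6]
gripper_width: 0.999
grip_force: 0.0
```

Call:
drive_tool:
  moves: "0 0 0.3 0 0 0 0;0 0 0.59 0 0 0 0;0 0 0.59 0 0 0 0;0 0 0.59 0 0 0 0"

```text
t: 5.0
tcp_pos: [0.3981, -0.166, 0.0762]
orientation: [0.009, 0.988, -0.067, 0.139]
force: [0.5, -0.3, 0.7]
gripper_width: 0.995
grip_force: 0.0
```

Call:
drive_tool:
  moves: "0 0 0 0 0 0 1;0 0 0 0 0 0 1;0 0 0 0 0 0 1;0 0 0 0 0 0 1;0 0 0 0 0 0 1;0 0 0 0 0 0 1;0 0 0 0 0 0 1;0 0 0 0 0 0 1"
  newtons: 40

```text
t: 5.8
tcp_pos: [0.398, -0.1664, 0.0755]
orientation: [0.009, 0.988, -0.067, 0.14]
force: [-2.8, -0.3, 6.3]
gripper_width: 0.214
grip_force: 45.4
```

Call:
drive_tool:
  moves: "0 0 -0.1 0 0 0 1;0 0 -0.3 0 0 0 1;0 0 -0.6 0 0 0 1;0 0 -1 0 0 0 1;0 0 -1 0 0 0 1"

```text
t: 6.3
tcp_pos: [0.3763, -0.1637, 0.1553]
orientation: [0.01, 0.988, -0.067, 0.141]
force: [1.0, -0.0, -0.7]
gripper_width: 0.217
grip_force: 44.4
```

```bash
python3 - <<'E'
from h import *
st=bot.read_state(); print(st["force"],st["grip_force"],st["gripper_width"])
R=toolR(-BR[:,2],BR[:,0]); print(R)
R2=toolR(-BR[:,2],-BR[:,0]); 
# grip height above roll mid: TCP at lane z .0339?
for r in(R2,): 
    plan(BO+BR@np.array([-.0105,0,.035+.08]),r,st)
E
```

```text
[ 0.9508 -0.0239 -0.7007] 44.376413931604475 0.21686495608999248
[[-0.9732  0.1992 -0.115 ]
 [ 0.23    0.8428 -0.4866]
 [ 0.     -0.5    -0.866 ]]
t 6.3 tcp [ 0.3763 -0.1637  0.1553] shift [2.124 2.466 0.694] turn [-0.1695 -0.0964  0.0061] n 3
```

Call:
drive_tool:
  moves: "0.3 0.6 0 0 0 0 1;0.71 0.82 0.1 0 0 0 1;0.71 0.82 0.1 0 0 0 1"

```text
t: 6.6
tcp_pos: [0.4272, -0.2398, 0.1612]
orientation: [0.011, 0.988, -0.068, 0.141]
force: [0.0, 0.2, -0.5]
gripper_width: 0.216
grip_force: 44.4
```

Call:
drive_tool:
  moves: "0.71 0.82 0.2 0 0 0 1;0.71 0.82 0.2 0 0 0 1"

```text
t: 6.8
tcp_pos: [0.4735, -0.3097, 0.1599]
orientation: [0.009, 0.988, -0.067, 0.139]
force: [0.7, 1.0, 0.3]
gripper_width: 0.214
grip_force: 44.4
```

Call:
drive_tool:
  moves: "0.3 0.4 0.1 -0.04 -0.024 0.002 1;0.5 0.6 0.2 -0.085 -0.048 0.003 1;0.71 0.82 0.3 -0.13 -0.072 0.004 1;0.71 0.82 0.3 -0.17 -0.096 0.006 1;0.71 0.82 0.3 -0.17 -0.096 0.006 1;0.71 0.82 0.3 -0.17 -0.096 0.006 1;0.71 0.82 0.3 -0.17 -0.096 0.006 1"

```text
t: 7.5
tcp_pos: [0.524, -0.3822, 0.1526]
orientation: [0.257, 0.959, -0.111, -0.032]
force: [0.6, -0.4, -0.1]
gripper_width: 0.213
grip_force: 44.4
```

```bash
python3 - <<'E'
from h import *
st,im=snap("v6"); print(st["force"],st["grip_force"],st["gripper_width"])
R2=toolR(-BR[:,2],-BR[:,0])
plan(BO+BR@np.array([-.0105,-.0008,.035+.08]),R2,st)
C=cam("wrist",st)
for pt in[(0,.032,.048),(0,.022,.048),(0,-.022,.048),(0,-.032,.048),(5e-3,-.032,.048),(5e-3,.032,.048),(-.024,-.038,.008),(-.028,.038,.008)]: print(pt,proj(C,BO+BR@np.array(pt)).round(1))
for s in[(.032,.032),(.032,-.032),(-.032,.032),(-.032,-.032)]: pass
cv2.imwrite("pics/c5.png",cv2.resize(im,(768,576),interpolation=cv2.INTER_CUBIC))
E
```

```text
[ 0.6041 -0.4289 -0.0925] 44.352461392991245 0.2128092785605639
t 7.5 tcp [ 0.524  -0.3822  0.1526] shift [ 0.046 -0.011  0.033] turn [0.0001 0.001  0.0009] n 1
(0, 0.032, 0.048) [244.4 234.5]
(0, 0.022, 0.048) [244.2 221.3]
(0, -0.022, 0.048) [243.4 158.7]
(0, -0.032, 0.048) [243.2 143.4]
(0.005, -0.032, 0.048) [235.2 143.4]
(0.005, 0.032, 0.048) [237.2 234.4]
(-0.024, -0.038, 0.008) [278.2 123.6]
(-0.028, 0.038, 0.008) [281.4 217.9]
```

View pics/c5.png

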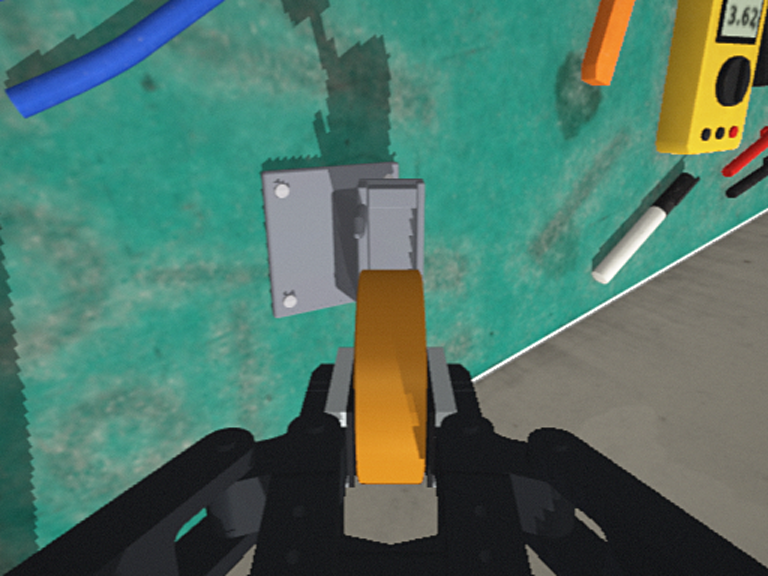

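The held roll sits straight between the pads. Rest_b is visible with its upper prong at (360, 220) and screws at (282, 190) and (290, 300). I'll refine the rest_b alignment from this view.

```bash
python3 - <<'E'
from h import *
C,im=load("v6"); g=cv2.cvtColor(im,cv2.COLOR_BGR2GRAY)
for u in((188,126.7),(193.3,200)):
    x0,y0=int(u[0])-5,int(u[1])-5; w=g[y0:y0+11,x0:x0+11].astype(float); w=np.clip(w-np.percentile(w,75)-8,0,None); yy,xx=np.mgrid[y0:y0+11,x0:x0+11]; c=((w*xx).sum()/w.sum(),(w*yy).sum()/w.sum()); print(c,onz(C,c,.007))
for r in range(116,170,3): print(r,g[r,226:290:2].tolist())
E
```

```text
(np.float64(nan), np.float64(nan)) [nan nan nan]
(np.float64(192.58823529411765), np.float64(201.7058823529412)) [ 0.4901 -0.3903  0.007 ]
116 [98, 100, 95, 101, 100, 97, 100, 99, 98, 99, 99, 98, 97, 101, 97, 97, 135, 129, 155, 151, 121, 126, 126, 126, 129, 119, 109, 121, 125, 121, 120, 121]
119 [97, 98, 99, 98, 98, 98, 98, 80, 76, 75, 75, 74, 74, 76, 72, 77, 75, 77, 77, 81, 75, 75, 77, 76, 76, 76, 74, 77, 113, 114, 119, 120]
122 [98, 99, 100, 102, 100, 98, 91, 70, 72, 78, 92, 92, 93, 94, 95, 93, 89, 95, 91, 95, 94, 93, 89, 94, 92, 91, 91, 116, 121, 121, 115, 118]
125 [98, 98, 97, 92, 86, 79, 89, 123, 126, 100, 77, 81, 81, 82, 83, 83, 86, 86, 86, 83, 84, 87, 85, 86, 91, 86, 108, 145, 145, 125, 118, 117]
128 [71, 71, 72, 72, 73, 68, 79, 140, 152, 120, 139, 149, 147, 149, 148, 147, 148, 151, 148, 151, 148, 147, 147, 149, 148, 151, 121, 147, 147, 120, 119, 117]
131 [69, 69, 70, 69, 73, 74, 82, 120, 152, 122, 135, 148, 148, 150, 146, 148, 150, 146, 147, 150, 147, 146, 148, 148, 148, 148, 116, 145, 141, 118, 121, 123]
134 [70, 70, 66, 70, 71, 70, 82, 99, 155, 121, 137, 152, 149, 149, 148,
[... 1162 characters left out ...]
123]
158 [73, 69, 67, 70, 66, 91, 150, 117, 145, 136, 132, 149, 148, 149, 150, 150, 148, 150, 149, 151, 148, 149, 147, 133, 93, 85, 127, 150, 140, 130, 124, 127]
161 [78, 66, 68, 68, 67, 68, 92, 146, 150, 139, 128, 152, 147, 145, 148, 148, 150, 153, 147, 149, 152, 151, 151, 151, 91, 84, 128, 150, 139, 133, 131, 128]
164 [78, 65, 69, 69, 67, 65, 90, 147, 152, 140, 124, 150, 150, 148, 147, 148, 148, 148, 149, 151, 150, 149, 150, 149, 112, 81, 127, 149, 136, 135, 138, 133]
167 [76, 75, 70, 68, 69, 67, 90, 147, 148, 142, 124, 149, 146, 148, 149, 148, 150, 148, 147, 151, 151, 150, 148, 151, 131, 80, 129, 154, 139, 135, 136, 132]<stdin>:4: RuntimeWarning: invalid value encountered in scalar divide
```

Rest_b matches the model to within about 1 px. Lowering.

Call:
drive_tool:
  moves: "0.046 -0.01 0.2 0 0.001 0.001 1;0.046 -0.01 0.5 0 0.001 0.001 1;0.046 -0.01 0.7 0 0.001 0.001 1;0.046 -0.01 0.85 0 0.001 0.001 1;0.046 -0.01 0.92 0 0.001 0.001 1;0.046 -0.01 0.92 0 0.001 0.001 1;0.046 -0.01 0.92 0 0.001 0.001 1"

```text
t: 8.25
tcp_pos: [0.5201, -0.4183, 0.0896]
orientation: [0.258, 0.959, -0.112, -0.029]
force: [-0.1, -0.6, 0.4]
gripper_width: 0.216
grip_force: 44.4
```

```bash
python3 - <<'E'
from h import *
st=bot.read_state(); print(st["force"],st["torque"],st["grip_force"],(BR.T@(st["tcp_pos"]-BO)))
plan(BO+BR@np.array([-.0105,-.0008,.0355]),toolR(-BR[:,2],-BR[:,0]),st)
E
```

```text
[-0.0799 -0.6323  0.3791] [ 0.5574 -0.0984 -0.0165] 44.385313850361854 [-0.0111 -0.0017  0.045 ]
t 8.25 tcp [ 0.5201 -0.4183  0.0896] shift [-0.011 -0.008  0.119] turn [ 0.0002 -0.0005 -0.0005] n 1
```

Call:
drive_tool:
  moves: "-0.01 -0.005 0.06 0 0 0 1;-0.01 -0.005 0.08 0 0 0 1;-0.01 -0.005 0.09 0 0 0 1;-0.01 -0.005 0.1 0 0 0 1;-0.01 -0.005 0.1 0 0 0 1"

```text
t: 8.75
tcp_pos: [0.5183, -0.4215, 0.0818]
orientation: [0.258, 0.959, -0.112, -0.03]
force: [-0.2, 0.0, -1.0]
gripper_width: 0.214
grip_force: 44.4
```

Call:
drive_tool:
  moves: "0 0 0.01 0 0 0 1;0 0 0.02 0 0 0 1;0 0 0.02 0 0 0 1"

```text
t: 9.05
tcp_pos: [0.5184, -0.4221, 0.081]
orientation: [0.258, 0.959, -0.112, -0.029]
force: [-1.0, 4.9, 7.7]
gripper_width: 0.22
grip_force: 45.8
```

Contact is about 9 N at the expected height, so the roll stands. Releasing and retreating along the back.

Call:
drive_tool:
  moves: "0 0 0 0 0 0 0.7;0 0 0 0 0 0 0.6;0 0 0 0 0 0 0.3;0 0 0 0 0 0 0.3;0 0 0 0 0 0 0.3"

```text
t: 9.55
tcp_pos: [0.518, -0.4224, 0.0804]
orientation: [0.258, 0.959, -0.112, -0.03]
force: [0.3, 0.3, -0.2]
gripper_width: 0.7
grip_force: 0.0
```

Call:
drive_tool:
  moves: "0 0 -0.2 0 0 0 0.3;0 0 -0.5 0 0 0 0.3;0 0 -1 0 0 0 0.3;0 0 -1 0 0 0 0.3;0 0 -1 0 0 0 0.3"

```text
t: 10.05
tcp_pos: [0.5279, -0.383, 0.1502]
orientation: [0.258, 0.959, -0.112, -0.029]
force: [-0.1, -0.4, 0.0]
gripper_width: 0.701
grip_force: 0.0
```

```bash
python3 - <<'E'
from h import *
st,im=snap("v7"); print(st["force"],st["gripper_width"])
R=toolR(-AR[:,2],-AR[:,0]); print(R)
plan(AO+AR@np.array([-.0095,0,.035+.09]),R,st)
m=amber(im); print(blobs(m,300))
C=cam("wrist",st)
th=np.linspace(0,2*np.pi,90)
p=np.array([proj(C,BO+BR@np.array([x,.033*np.cos(t),.033+.033*np.sin(t)])) for t in th for x in(0,-.019)]);print(p.min(0),p.max(0))
t=bot.grab_frame("top")
cv2.imwrite("pics/c6.png",np.hstack([cv2.resize(im,(480,360)),cv2.resize(t[150:260,170:390],(320,160),interpolation=cv2.INTER_CUBIC).repeat(1,0) if 0 else cv2.copyMakeBorder(cv2.resize(t[150:260,230:390],(320,220),interpolation=cv2.INTER_CUBIC),0,140,0,0,cv2.BORDER_CONSTANT)]))
E
```

```text
[-0.1085 -0.4261  0.0096] 0.7008642792505649
[[ 0.95    0.2705  0.1562]
 [ 0.3123 -0.8227 -0.475 ]
 [ 0.      0.5    -0.866 ]]
t 10.05 tcp [ 0.5279 -0.383   0.1502] shift [-1.898 -4.421 -2.674] turn [ 0.0004  0.0867 -0.1518] n 5
[(array([405. ,  29.5]), array([ 389,    0,   36,   62, 1347], dtype=int32)), (array([466. ,  49.6]), array([ 438,    0,   74,  107, 3724], dtype=int32)), (array([258.8, 191.7]), array([ 244,  145,   31,   95, 2814], dtype=int32))]
[244.4067 143.1661] [275.8525 238.3311]
```

View pics/c6.png

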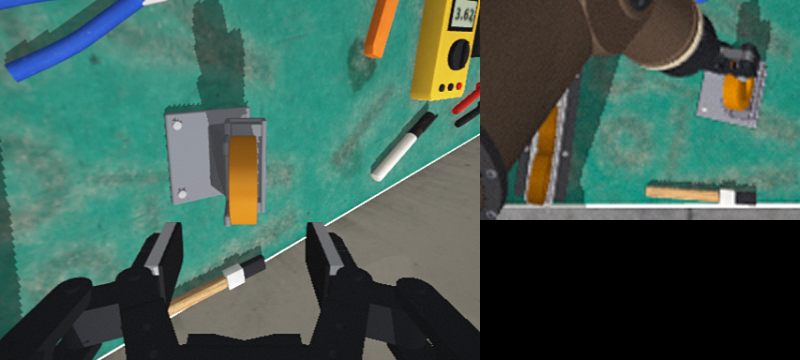

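Tape_1 sits in rest_b: blob columns 244–275, rows 145–240, which matches the seated prediction. Now to the new roll, raised over the lane.

Call:
drive_tool:
  moves: "-0.38 -0.3 -1 0 0 0 0.2;-0.38 -0.51 -1 0 0 0 0.2"

```text
t: 10.35
tcp_pos: [0.5126, -0.3051, 0.199]
orientation: [0.259, 0.959, -0.115, -0.031]
force: [0.8, 0.2, 0.1]
gripper_width: 0.799
grip_force: 0.0
```

Call:
drive_tool:
  moves: "-0.38 -0.88 -0.53 0 0 0 0.2;-0.38 -0.88 -0.53 0 0 0 0.2"

```text
t: 10.55
tcp_pos: [0.5036, -0.2139, 0.1992]
orientation: [0.257, 0.959, -0.112, -0.03]
force: [0.2, -0.6, -0.7]
gripper_width: 0.8
grip_force: 0.0
```

Call:
drive_tool:
  moves: "-0.38 -0.88 -0.53 0 0 0 0;-0.38 -0.88 -0.53 0 0 0 0"

```text
t: 10.75
tcp_pos: [0.4926, -0.127, 0.2003]
orientation: [0.258, 0.959, -0.112, -0.03]
force: [1.0, 0.3, -0.1]
gripper_width: 0.994
grip_force: 0.0
```

Call:
drive_tool:
  moves: "-0.38 -0.88 -0.53 0 0 0 0;-0.38 -0.88 -0.53 0 0 0 0"

```text
t: 10.95
tcp_pos: [0.482, -0.04, 0.2017]
orientation: [0.258, 0.959, -0.112, -0.03]
force: [1.2, 0.3, 0.2]
gripper_width: 1.001
grip_force: 0.0
```

Call:
drive_tool:
  moves: "-0.38 -0.88 -0.53 0 0.022 -0.038 0;-0.38 -0.88 -0.53 0 0.044 -0.076 0;-0.38 -0.88 -0.53 0 0.066 -0.114 0;-0.38 -0.88 -0.53 0 0.087 -0.152 0;-0.38 -0.88 -0.53 0 0.087 -0.152 0;-0.38 -0.88 -0.53 0 0.087 -0.152 0"

```text
t: 11.55
tcp_pos: [0.472, 0.0441, 0.2037]
orientation: [0.256, 0.954, 0.151, 0.039]
force: [0.1, 0.1, -0.2]
gripper_width: 1.001
grip_force: 0.0
```

```bash
python3 - <<'E'
from h import *
st,im=snap("v8"); print(st["force"],st["gripper_width"])
R=toolR(-AR[:,2],-AR[:,0])
plan(AO+AR@np.array([-.0095,0,.035+.09]),R,st);plan(AO+AR@np.array([-.0095,0,.036]),R,st)
m=amber(im)
C=cam("wrist",st)
print([b for b in blobs(m,300)])
th=np.linspace(0,2*np.pi,90)
p=np.array([proj(C,AO+AR@np.array([x,.033*np.cos(t),.033+.033*np.sin(t)])) for t in th for x in(0,-.019)]);print(p.min(0),p.max(0))
p=np.array([proj(C,LO+LR@np.array([.033+.066*i,0,.033])) for i in(0,1,2)]);print(p)
E
```

```text
[ 0.0904  0.0547 -0.2117] 1.0005478032507733
t 11.55 tcp [0.472  0.0441 0.2037] shift [ 0.074 -0.379  0.441] turn [ 0.0003  0.0013 -0.001 ] n 1
t 11.55 tcp [0.472  0.0441 0.2037] shift [ 0.078 -0.38   1.554] turn [ 0.0003  0.0013 -0.001 ] n 2
[(array([222.4, 162.8]), array([ 207,  122,   32,   82, 2394], dtype=int32)), (array([489.6, 193.1]), array([ 466,  162,   46,   55, 1226], dtype=int32)), (array([360.6, 246.4]), array([ 313,  192,   89,  103, 3133], dtype=int32))]
[205.5596 122.3471] [237.8629 203.8383]
[[337.4432 263.8329]
 [371.5879 219.5796]
 [409.5615 170.364 ]]
```

The new roll matches the model within 1 px, and the two lane rolls have moved forward. Descending and gripping.

Call:
drive_tool:
  moves: "0.075 -0.375 0.1 0 0.001 -0.001 0;0.075 -0.375 0.44 0 0.001 -0.001 0;0.075 -0.375 0.44 0 0.001 -0.001 0;0.075 -0.375 0.8 0 0.001 -0.001 0;0.075 -0.375 0.8 0 0.001 -0.001 0"

```text
t: 12.1
tcp_pos: [0.4792, 0.0385, 0.1329]
orientation: [0.257, 0.953, 0.153, 0.04]
force: [-0.6, -0.1, -0.5]
gripper_width: 0.999
grip_force: 0.0
```

Call:
drive_tool:
  moves: "0 0 0.3 0 0 0 0;0 0 0.6 0 0 0 0;0 0 0.75 0 0 0 0;0 0 0.75 0 0 0 0;0 0 0.75 0 0 0 0"

```text
t: 12.6
tcp_pos: [0.4898, 0.0128, 0.0827]
orientation: [0.256, 0.953, 0.154, 0.042]
force: [-0.1, 1.1, 0.5]
gripper_width: 1.003
grip_force: 0.0
```

```bash
python3 - <<'E'
from h import *
st=bot.read_state(); print(st["force"],AR.T@(st["tcp_pos"]-AO))
E
```

```text
[-0.0582  1.1275  0.4605] [-0.0098 -0.0014  0.0379]
```

Call:
drive_tool:
  moves: "0 0 0 0 0 0 1;0 0 0 0 0 0 1;0 0 0 0 0 0 1;0 0 0 0 0 0 1;0 0 0 0 0 0 1;0 0 0 0 0 0 1;0 0 0 0 0 0 1;0 0 0 0 0 0 1"
  newtons: 40

```text
t: 13.4
tcp_pos: [0.4896, 0.0119, 0.0824]
orientation: [0.256, 0.953, 0.155, 0.042]
force: [-0.3, -0.8, 7.4]
gripper_width: 0.212
grip_force: 42.8
```

Call:
drive_tool:
  moves: "0 0 -0.1 0 0 0 1;0 0 -0.4 0 0 0 1;0 0 -0.7 0 0 0 1;0 0 -1 0 0 0 1;0 0 -1 0 0 0 1"

```text
t: 13.9
tcp_pos: [0.4775, 0.0531, 0.1529]
orientation: [0.254, 0.954, 0.156, 0.043]
force: [0.8, 1.1, -0.5]
gripper_width: 0.216
grip_force: 42.0
```

```bash
python3 - <<'E'
from h import *
st=bot.read_state(); print(st["force"],st["gripper_width"])
R=toolR(-LR[:,2],-LR[:,1]); P=LO+LR@np.array([.172,0,.037+.08]); print(P); plan(P,R,st)
E
```

```text
[ 0.7532  1.0646 -0.4665] 0.21604782275772588
[ 0.5071 -0.1828  0.1919]
t 13.9 tcp [0.4775 0.0531 0.1529] shift [-0.587  2.769  1.029] turn [0.1414 0.046  0.1646] n 3
```

Call:
drive_tool:
  moves: "-0.1 0.4 -0.3 0 0 0 1;-0.2 0.9 -0.3 0 0 0 1;-0.2 0.9 -0.3 0 0 0 1"

```text
t: 14.2
tcp_pos: [0.4775, -0.0067, 0.2099]
orientation: [0.256, 0.954, 0.152, 0.042]
force: [-0.3, -0.7, -1.0]
gripper_width: 0.217
grip_force: 42.1
```

Call:
drive_tool:
  moves: "-0.1 0.3 0.2 0.03 0.009 0.033 1;-0.2 0.6 0.2 0.06 0.018 0.066 1;-0.2 0.9 0.2 0.09 0.027 0.099 1;-0.2 0.9 0.2 0.12 0.037 0.135 1;-0.2 0.9 0.2 0.141 0.046 0.165 1;-0.2 0.9 0.2 0.141 0.046 0.165 1;-0.2 0.9 0.2 0.141 0.046 0.165 1"

```text
t: 14.9
tcp_pos: [0.4839, -0.0741, 0.2294]
orientation: [0.013, 0.988, -0.069, 0.137]
force: [-0.3, 0.4, -0.2]
gripper_width: 0.219
grip_force: 42.0
```

```bash
python3 - <<'E'
from h import *
st,im=snap("v9"); print(st["force"],st["gripper_width"])
R=toolR(-LR[:,2],-LR[:,1]); P=LO+LR@np.array([.172,0,.037+.08]); plan(P,R,st)
E
```

```text
[-0.2776  0.3851 -0.1667] 0.21873764485246594
t 14.9 tcp [ 0.4839 -0.0741  0.2294] shift [0.329 1.301 0.59 ] turn [ 0.0025  0.0012 -0.0002] n 2
```

Call:
drive_tool:
  moves: "0.16 0.5 0.2 0.002 0.001 0 1;0.16 0.8 0.2 0.002 0.001 0 1;0.16 0.8 0.2 0.002 0.001 0 1"

```text
t: 15.25
tcp_pos: [0.4918, -0.1419, 0.2177]
orientation: [0.011, 0.988, -0.069, 0.138]
force: [0.7, -0.1, 0.0]
gripper_width: 0.218
grip_force: 41.9
```

Call:
drive_tool:
  moves: "0.17 0.5 0.2 0 0 0 1;0.17 0.5 0.39 0 0 0 1;0.17 0.5 0.39 0 0 0 1;0.17 0.5 0.39 0 0 0 1"

```text
t: 15.65
tcp_pos: [0.5079, -0.1805, 0.1916]
orientation: [0.009, 0.988, -0.067, 0.138]
force: [-0.6, 0.2, -1.0]
gripper_width: 0.213
grip_force: 41.9
```

```bash
python3 - <<'E'
from h import *
st,im=snap("v10"); print(st["force"],st["gripper_width"],LR.T@(st["tcp_pos"]-LO))
R=toolR(-LR[:,2],-LR[:,1]); P=LO+LR@np.array([.172,0,.037]); plan(P,R,st)
C=cam("wrist",st); g=cv2.cvtColor(im,cv2.COLOR_BGR2GRAY)
for x in(.2,.22): print([proj(C,LO+LR@np.array([x,y,.03])).round(1) for y in(.0205,.018,-.018,-.0205)],[proj(C,LO+LR@np.array([x,y,0])).round(1) for y in(.0115,-.0115)])
s=bot.grab_frame("scene")
cv2.imwrite("pics/c7.png",np.hstack([cv2.resize(im,(480,360)),cv2.resize(s[130:290,190:330],(315,360),interpolation=cv2.INTER_CUBIC)]))
E
```

```text
[-0.6188  0.1563 -0.9986] 0.21280303812654217 [0.1723 0.0023 0.1166]
t 15.65 tcp [ 0.5079 -0.1805  0.1916] shift [-0.003  0.03   0.995] turn [-0.0003  0.0004  0.0002] n 1
[array([234.6, 148.8]), array([238.3, 148.8]), array([290.9, 148.8]), array([294.6, 148.8])] [array([249.1, 139.8]), array([279.2, 139.8])]
[array([233.9, 119.4]), array([237.7, 119.4]), array([291.8, 119.4]), array([295.6, 119.4])] [array([248.9, 113.4]), array([279.6, 113.4])]
```

View pics/c7.png

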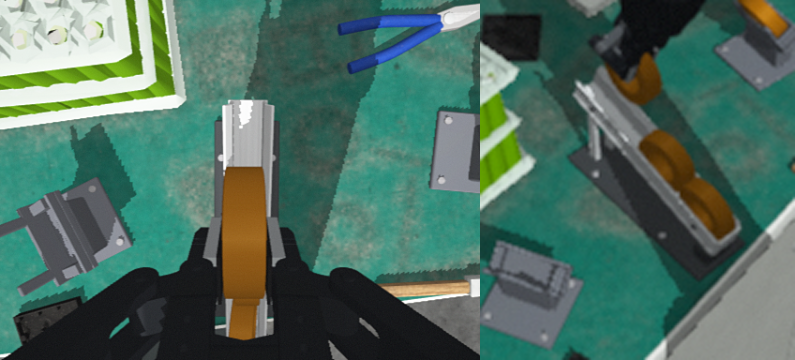

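The held roll is square over the back half of the lane, and the two others sit at the front. The rims at columns 222–274 match the model. Descending with the small y correction.

Call:
drive_tool:
  moves: "0 0.03 0.15 0 0 0 1;0 0.03 0.35 0 0 0 1;0 0.03 0.5 0 0 0 1;0 0.03 0.5 0 0 0 1"

```text
t: 16.15
tcp_pos: [0.5183, -0.1853, 0.1527]
orientation: [0.009, 0.988, -0.068, 0.139]
force: [-0.1, -0.0, -0.5]
gripper_width: 0.213
grip_force: 41.9
```

```bash
python3 - <<'E'
from h import *
st=bot.read_state(); print(st["force"],LR.T@(st["tcp_pos"]-LO))
R=toolR(-LR[:,2],-LR[:,1]); plan(LO+LR@np.array([.172,-.0002,.037]),R,st)
E
```

```text
[-0.1124 -0.029  -0.5388] [ 0.1721 -0.0009  0.0762]
t 16.15 tcp [ 0.5183 -0.1853  0.1527] shift [-0.002 -0.009  0.49 ] turn [-0.0004  0.0002 -0.0004] n 1
```

Call:
drive_tool:
  moves: "0 -0.008 0.15 0 0 0 1;0 -0.008 0.28 0 0 0 1;0 -0.008 0.36 0 0 0 1;0 -0.008 0.4 0 0 0 1;0 -0.008 0.43 0 0 0 1;0 -0.008 0.43 0 0 0 1"

```text
t: 16.75
tcp_pos: [0.5281, -0.1871, 0.1205]
orientation: [0.009, 0.988, -0.069, 0.139]
force: [-0.6, 0.1, -0.5]
gripper_width: 0.21
grip_force: 41.9
```

Call:
drive_tool:
  moves: "0 0 0.02 0 0 0 1;0 0 0.03 0 0 0 1;0 0 0.03 0 0 0 1"

```text
t: 17.05
tcp_pos: [0.5289, -0.187, 0.1184]
orientation: [0.009, 0.988, -0.069, 0.14]
force: [-0.2, -0.4, -0.3]
gripper_width: 0.212
grip_force: 41.9
```

Call:
drive_tool:
  moves: "0 0 0.015 0 0 0 1;0 0 0.025 0 0 0 1;0 0 0.025 0 0 0 1"

```text
t: 17.35
tcp_pos: [0.5293, -0.1871, 0.1164]
orientation: [0.009, 0.988, -0.069, 0.139]
force: [0.3, -0.3, -0.2]
gripper_width: 0.219
grip_force: 41.9
```

```bash
python3 - <<'E'
from h import *
st=bot.read_state(); print(st["force"],st["torque"],LR.T@(st["tcp_pos"]-LO))
E
```

```text
[ 0.3288 -0.3079 -0.157 ] [ 0.0638  0.3013 -0.0326] [ 0.1729 -0.0013  0.0382]
```

Call:
drive_tool:
  moves: "0 -0.01 0.01 0 0 0 1;0 -0.01 0.015 0 0 0 1;0 -0.01 0.015 0 0 0 1"

```text
t: 17.65
tcp_pos: [0.5297, -0.1869, 0.1158]
orientation: [0.009, 0.988, -0.069, 0.14]
force: [-5.3, -0.2, 8.7]
gripper_width: 0.214
grip_force: 43.6
```

Call:
drive_tool:
  moves: "0 0 0.005 0 0 0 1;0 0 0.01 0 0 0 1;0 0 0.01 0 0 0 1"

```text
t: 17.95
tcp_pos: [0.5298, -0.187, 0.1157]
orientation: [0.009, 0.988, -0.069, 0.14]
force: [-10.2, 2.0, 21.2]
gripper_width: 0.21
grip_force: 45.4
```

Contact with the floor at the expected height. I'll ease off a little and release.

Call:
drive_tool:
  moves: "0 0 -0.01 0 0 0 1;0 0 -0.01 0 0 0 1;0 0 -0.01 0 0 0 0.7;0 0 -0.01 0 0 0 0.6;0 0 -0.01 0 0 0 0.5;0 0 -0.01 0 0 0 0.4;0 0 -0.01 0 0 0 0.4"

```text
t: 18.65
tcp_pos: [0.5298, -0.1863, 0.1152]
orientation: [0.009, 0.988, -0.069, 0.139]
force: [-0.4, 0.5, 0.2]
gripper_width: 0.599
grip_force: 0.0
```

Call:
drive_tool:
  moves: "0 0 -0.2 0 0 0 0.4;0 0 -0.5 0 0 0 0.4;0 0 -1 0 0 0 0.4;0 0 -1 0 0 0 0.4"

```text
t: 19.05
tcp_pos: [0.509, -0.1845, 0.1962]
orientation: [0.009, 0.987, -0.069, 0.143]
force: [-0.2, 0.2, -0.6]
gripper_width: 0.597
grip_force: 0.0
```

Call:
drive_tool:
  moves: "-0.3 0 -0.7 0 0 0 0.4;-0.3 0 -0.7 0 0 0 0.4;-0.3 0 -0.7 0 0 0 0.4;-0.3 0 -0.7 0 0 0 0.4"

```text
t: 19.45
tcp_pos: [0.4701, -0.1776, 0.239]
orientation: [0.009, 0.988, -0.068, 0.14]
force: [-0.3, 0.5, 0.1]
gripper_width: 0.599
grip_force: 0.0
```

```bash
python3 - <<'E'
from h import *
st,im=snap("v11"); print(st["t"],st["force"],st["gripper_width"])
C=cam("wrist",st)
print(blobs(amber(im),300))
th=np.linspace(0,2*np.pi,90)
for i in(0,1,2):
    p=np.array([proj(C,LO+LR@np.array([.033+.066*i+.033*np.cos(t),x,.033+.033*np.sin(t)])) for t in th for x in(-.0095,.0095)]);print(p.min(0),p.max(0))
s=bot.grab_frame("scene")
cv2.imwrite("pics/c8.png",np.hstack([cv2.resize(im,(480,360)),cv2.resize(s[130:290,190:330],(315,360),interpolation=cv2.INTER_CUBIC)]))
E
```

```text
19.45 [-0.2851  0.5312  0.0624] 0.5986703042210857
[(array([506.5, 126.2]), array([499,  86,  13,  72, 668], dtype=int32)), (array([259.6, 215.7]), array([ 244,  111,   31,  210, 4942], dtype=int32))]
[250.391  247.7001] [272.3233 319.6194]
[249.4875 183.4621] [273.0682 257.5531]
[248.4372 108.3735] [273.9343 187.6803]
```

View pics/c8.png

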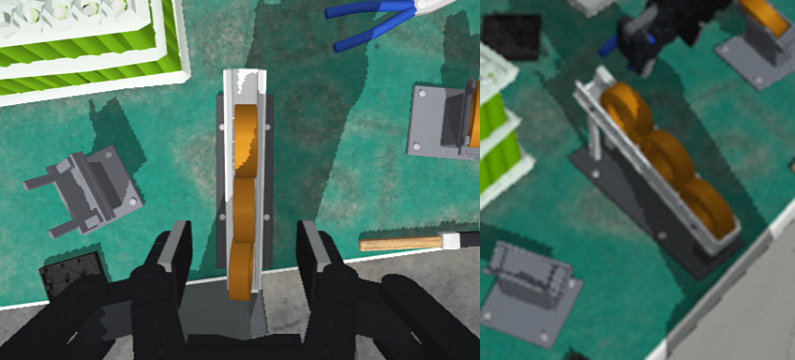

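All three rolls are closed up in the lane, with the last roll's top edge at row 111 against a predicted 108. Rest_a is empty and tape_1 leans in rest_b. Handing in.

```bash
python3 -c "
from station import bot
print(bot.finish_job())"
```

```text
the job is handed in; nothing more can be done
None
```

The job is done and handed in: the oldest roll leans in the formerly empty rest, and the new roll stands in the lane closed up behind the other two. It took about 19.5 s of the 64 s allowed.

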